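Load a bean sample tube into the analyser and screw its captive cap down

TASK

Take the sample tube with the blue stopper out of the rack and stand it fully home in the analyser's round well. Then flip the analyser's hinged cap over it and screw the cap down clockwise until it is tight at its stop (red end of its grip at the green mark). Leave the other tubes in the rack and everything else where it stands.

Things in the scene. Friction and masses are not known exactly. Their poses are not given: they have to be found in the camera images.
- tube_blue: Clear sample tube of dark beans with a blue stopper, 24 mm diameter, 92 mm long, about 50 g; the top 26 mm is the stopper, of the same diameter. Origin at the centre of its underside, z up along the tube. It starts upright in one of the rack's holes, 50 mm of it standing above the rack.
- tube_green: The same kind of tube with a green stopper, in another hole of the rack; leave it there.
- tube_orange: The same kind of tube with an orange stopper, in another hole of the rack; leave it there.
- rack: Fixed plywood rack, 230 (x) by 70 (y) by 50 mm high; four 28 mm holes in a row along its x axis, 52 mm apart, 42 mm deep, one of them empty. Origin at the centre of its underside.
- analyser: Fixed white benchtop analyser, 200 by 200 by 100 mm high. Origin at the centre of its underside, z up. A dark control strip lies on its top along the -x edge, a green mark between the strip and the well. The well is at the centre of its top, the cap's hinge on the +y side of the well.
- well_mouth (a point): Centre of the mouth of the analyser's round well, level with the housing's top (100 mm up): 29 mm diameter, chamfered, 66 mm deep. A tube fully home stands 26 mm out of it. Axes as the analyser's.
- well_floor (a point): Centre of the well's floor, 66 mm below the mouth; a tube's underside rests here.
- cap_hinge (a point): Centre of the cap's flip hinge: 42 mm to the analyser's +y side of the well's axis and 5 mm above the housing's top. The hinge line runs along the analyser's x axis.
- cap_flip (a joint): Flip angle of the cap about the hinge: 0 shut over the well, 1.75 thrown fully open to the analyser's +y side. It begins open (1.3 to 1.7). A friction hinge: the cap stays about where it is left, moves with about 2 N at its rim, and drops shut by itself only from the last 0.2 rad.
- cap_twist (a joint): How far the cap is screwed down, in rad, growing clockwise seen from above: 0 loose, 2.6 tight at its stop; begins between 0 and 0.5. The cap sinks 3 mm over the whole turn. The red end of the grip bar points to the analyser's -x (at the green mark) when at 2.6.
- cap_top (a point): Centre of the top of the cap's grip bar, on the cap's axis. The black cap is a hollow cup, 50 mm outer, 42 mm inner diameter, 36 mm high; on its closed end stands a grip bar 46 mm long, 12 mm wide, 24 mm high. x runs along the bar to its red end; z points out of the closed end (up when shut). When shut this point is 164 (loose) to 161 mm (tight) above the table.
- bowl: White cupping bowl, 96 mm across, 60 mm high; a bystander.
- glass: Amber cupping glass, 76 mm across, 65 mm high; a bystander.
- jar: Closed glass jar, 64 mm across, 85 mm high; a bystander.
- spoon: Steel cupping spoon, 170 mm long, lying flat; a bystander.
Not all that is in view belongs to the job. Leave any pink look-alike of the tube_blue alone.

How it is judged:
By the outcome, as a careful person would: the job done as asked, in the order asked, and still so for the second after the job is handed in, with the robot touching nothing.
It also fails if it takes over 72 s, if anything falls off the work surface, if the arm or the gripper's body presses on something with over 40 N, if the wrist force passes 120 N, or if a joint passes its speed limit or range.

ROBOT

A 6-joint arm with a two-finger parallel gripper is mounted at the origin on the work surface. World frame = base frame: x ahead of the robot, y to its left, z up, the work surface at z = 0. Lengths are in m, angles in rad, forces in N, time in s.
With the tool pointing down it reaches from about 0.4 to 0.825 m from the base axis. Payload 7 kg.
Tool frame: the origin (TCP) lies at the very end of the fingers, on their centre line; the grasp point (between the pads) lies 19 mm behind it (arm.grasp_offset is the distance from the TCP to the grasp point, in m); z points along the fingers, y is the line along which they close (so a half turn about z gives the same grasp; the last joint's range is limited). The gripper opens to 88 mm and grips with 3 to 60 N. Pads are 19 mm wide; open, the fingers measure 130 mm over their backs; the gripper's body (78 mm by 193 mm) begins 47 mm behind the grasp point.
Start: joints at [-0.975, 0.359, 0.012, 0, -1.224, -0.288], TCP at [0.204, -0.643, 0.227] pointing down, gripper open.
Joint ranges: [-3.07, 3.07], [-1.43, 2.12], [-1.02, 1.25], [-3.03, 1.67], [-3.05, -0], [-3.03, 3.03]. Speed limits (rad/s): [2.39, 2.39, 3.01, 3.14, 3.14, 3.14].

INTERFACE

Orientations are given as [roll, pitch, yaw] about the fixed x, y, z axes, in that order (R = Rz(yaw) Ry(pitch) Rx(roll)).
In Python, from station import get_state, cams, arm, nets gives the robot as it stands.
- The arm moves only by the shell command python3 -m creep 'ROWS' [FORCE]. ROWS is a JSON object of lists of equal length, an entry for each row: "translation": the shift along the world's x, y, z in mm, a list of three; "spin": the turn about the world's z in rad; "gripper": the opening, from 0 (shut) to 1 (fully open). In form: {"translation": [[dx, dy, dz], ...], "spin": [spin, ...], "gripper": [gripper, ...]}. A call has 1 to 8 rows; each row shifts and turns the commanded pose from where the row before left it; what a row does not reach is not made up. A row lasts 1/10 s, in which the tool goes at most 50 mm and 8.59 degrees, less where a joint would pass 70% of its speed; a pose out of reach is approached as far as the arm can. A call is refused whole if a number of a shift passes 50 or a number of a turn 0.15, either way. A call with a gripper value outside its range is refused whole. The fingers move at their own pace and stop on an object; FORCE is the grip in N (left out, the last holds). Time passes only in rows, so rows that do not move let the fingers close. It gives the time, the measured TCP pose, the force, the opening and the grip force at its end, in the units of the state.
- get_state(): the state, without advancing time (a new reading comes with each control period).
- cams.grab_frame(name): name is "side" or "top" or "wrist"; returns a dict with "img" (420x560x3 uint8, red, green, blue), "mtx" (3x3 intrinsics, pixels), "R" (3x3) and "t" (3): a world point X has camera coordinates R X + t. Camera axes: x right, y down, z forward; pixel columns grow to the right and rows downward; lengths in m; the calibration is good to about 2 mm. A picture is of the moment at which its call begins. There is no depth.
- arm.job_done(): hands the job in; it is judged then, once.
Trained networks look in the newest picture that a camera, given by its name, has taken for a name from the list of things; names that differ only in an ending like _2 or _b are one class to them, and where a whole thing is asked for, a point or a joint stands for the part that bears it (a point fixed in the world has none). Each returns a list of dicts, best first, with "confidence" (0 to 1); they miss things now and then, are a little off and sometimes report something else, mostly with a low value. They report only what shows in the picture. A call takes as long as a camera call. They do not tell look-alikes from the thing itself.
- nets.search_frame(camera, label): "centre" ([x, y, z] in m, in world coordinates, good to about 4 mm: the middle of the surface that is visible of it).
- nets.pinpoint(camera, label): "centre" ([x, y, z] in m, in world coordinates, good to about 4 mm: a listed point, or the origin of a listed thing).
The state is a dict: "t": time; "q": joint angles; "qd": joint speeds; "joint_efforts": joint torques, N m; "eef_pos": TCP position; "ee_rot": TCP orientation; "force": force on the tool from outside, world axes, zero at the start; "moment": the same for the moment, N m; "width": finger opening in m; "gripper_force": force on a finger pad.
Only numpy, scipy, OpenCV 4.12 (cv2) and the standard library are available. Lean on these libraries where they do the work, as an engineer would, in place of code of your own. Each camera call takes 0.05 s, during which the arm holds its last target. There are 200 camera calls.

## Working session

There is one attempt and no reset: what is moved stays moved. The work goes in short steps, Python scripts to look and compute and a shell command to move; the robot and the scene stay as the last step left them, time stands still between calls to the robot, and variables do not carry over. Pictures are saved under pics/ and viewed, at most 10 in all, crops included, and the job is handed in when it is done.

```bash
mkdir -p pics; python3 - <<'E'
from station import get_state,cams,nets
import cv2
s=get_state();print(s['t'],s['eef_pos'],s['ee_rot'],s['width'])
for c in ['side','top']:
    f=cams.grab_frame(c);cv2.imwrite(f'pics/{c}0.png',f['img'][:,:,::-1])
    for l in ['tube_blue','tube_green','tube_orange','rack','analyser','well_mouth','cap_hinge','cap_top','bowl','glass','jar','spoon']:
        print(c,l,[(([round(float(v),3) for v in d['centre']]),round(d['confidence'],2)) for d in nets.pinpoint(c,l)][:3])
E
```

```text
0.0 [ 0.2043435  -0.6428397   0.22564817] [ 3.14002043e+00 -1.23261369e-04 -2.83392228e+00] 0.08755062197237323
side tube_blue [([0.709, -0.315, -0.0], 0.86)]
side tube_green [([0.489, -0.245, 0.007], 0.49)]
side tube_orange [([0.539, -0.241, 0.006], 0.5)]
side rack [([0.565, -0.237, 0.0], 0.65)]
side analyser []
side well_mouth []
side cap_hinge []
side cap_top []
side bowl [([0.648, -0.225, 0.008], 0.68), ([0.774, -0.01, 0.001], 0.55)]
side glass [([0.447, 0.353, -0.006], 0.93)]
side jar [([0.566, -0.238, -0.001], 0.62)]
side spoon []
top tube_blue [([0.734, -0.243, -0.002], 0.79), ([0.644, -0.228, 0.007], 0.74), ([0.709, -0.317, -0.001], 0.54)]
top tube_green [([0.488, -0.242, 0.006], 0.43)]
top tube_orange [([0.768, 0.2, 0.002], 0.7), ([0.544, -0.237, 0.009], 0.44)]
top rack [([0.568, -0.24, 0.003], 0.63)]
top analyser [([0.567, 0.069, -0.004], 0.96)]
top well_mouth [([0.567, 0.075, 0.1], 0.75), ([0.566, 0.071, 0.031], 0.24)]
top cap_hinge [([0.567, 0.111, 0.109], 0.86), ([0.489, -0.243, 0.004], 0.63)]
top cap_top [([0.565, 0.16, 0.157], 0.64)]
top bowl [([0.774, -0.009, -0.0], 0.67)]
top glass [([0.445, 0.353, -0.001], 0.56)]
top jar [([0.609, 0.399, 0.004], 0.77)]
top spoon [([0.766, 0.202, 0.002], 0.73), ([0.568, -0.238, -0.002], 0.69)]
```

View pics/top0.png

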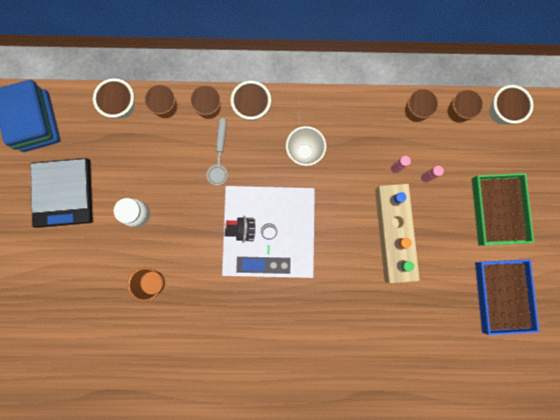

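View pics/side0.png

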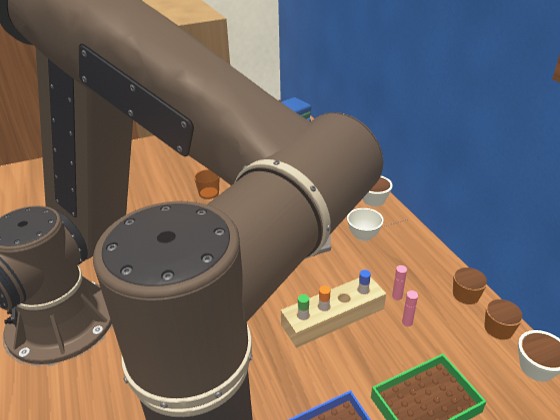

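The top view shows the blue stopper in the rack at (400,198), with the orange stopper at (405,243) and the green at (408,266). The empty hole is at (397,222). The analyser's well is at (269,232), with the open cap at (240,229) and its red end at (232,224). The side view shows the blue stopper at (365,278).

Things that could be taken for tube_blue, top pixels: the blue stopper at (400,198), pink look-alikes at (404,162) and (434,173), orange at (405,243), green at (408,266). By the description I choose (400,198).

```bash
cat > h.py <<'E'
import numpy as np,cv2
from station import get_state,cams,nets
def P(f): return f['mtx']@np.c_[f['R'],f['t']]
def proj(f,X): p=P(f)@np.r_[X,1]; return p[:2]/p[2]
def tri(f,a,g,b):
    X=cv2.triangulatePoints(P(f),P(g),np.float64(a).reshape(2,1),np.float64(b).reshape(2,1))[:,0]; return X[:3]/X[3]
def onz(f,p,z):
    d=f['R'].T@np.linalg.inv(f['mtx'])@[p[0],p[1],1]; C=-f['R'].T@f['t']; return C+d*(z-C[2])/d[2]
def blob(f,box,lo,hi):  # hsv
    x0,y0,x1,y1=box; h=cv2.cvtColor(f['img'][y0:y1,x0:x1],cv2.COLOR_RGB2HSV)
    m=cv2.inRange(h,np.array(lo),np.array(hi)); ys,xs=np.nonzero(m)
    return np.array([xs.mean()+x0,ys.mean()+y0]),np.array([xs.min()+x0,ys.min()+y0,xs.max()+x0,ys.max()+y0]),len(xs)
E
python3 - <<'E'
from h import *
t=cams.grab_frame('top');s=cams.grab_frame('side')
print(-t['R'].T@t['t'],-s['R'].T@s['t'])
B=dict(blue=((390,188,412,208),(352,266,378,290),(105,120,60),(128,255,255)),
 green=((398,256,418,276),(292,290,316,312),(45,100,60),(80,255,255)),
 orange=((396,234,416,252),(314,283,336,304),(8,180,150),(18,255,255)))
for n,(bt,bs,lo,hi) in B.items():
    a,ab,_=blob(t,bt,lo,hi);b,bb,_=blob(s,bs,lo,hi);X=tri(t,a,s,b);print(n,a,ab,b,bb,X.round(4),'reproj',proj(t,X)-a)
print('px well at .1',onz(t,(269,232),.1))
for c in [(226,186),(314,188),(313,277),(222,276)]: print(onz(t,c,.1).round(4))
a=cv2.resize(t['img'][180:285,215:325],None,fx=6,fy=5.7,interpolation=cv2.INTER_CUBIC)[:598]
b=cv2.resize(t['img'][150:210,380:450],None,fx=2,fy=2)
cv2.imwrite('pics/an.png',a[:,:,::-1])
c=np.vstack([cv2.resize(t['img'][150:210,375:450],(600,300),interpolation=cv2.INTER_CUBIC),cv2.resize(s['img'][255:335,290:430],(600,290),interpolation=cv2.INTER_CUBIC)])
cv2.imwrite('pics/blue.png',c[:,:,::-1])
E
```

```text
[0.49810978 0.05336217 1.06663616] [ 0.17929045 -0.91717756  0.88490954]
blue [399.8372093  197.36046512] [394 193 405 202] [364.4453125 276.6640625] [360 270 369 283] [ 0.6454 -0.2278  0.0885] reproj [-0.00464975  0.01212924]
green [407.34343434 265.71717172] [402 261 413 270] [303.05263158 301.86842105] [298 294 308 309] [ 0.49   -0.2414  0.0883] reproj [-0.01812263  0.05078295]
orange [404.7 242. ] [401 239 409 247] [324.07575758 293.        ] [319 286 329 300] [ 0.5424 -0.2363  0.0882] reproj [-0.1552766  0.4264114]
px well at .1 [0.56212745 0.07067276 0.1       ]
[0.665 0.169 0.1  ]
[ 0.6628 -0.0298  0.1   ]
[ 0.4636 -0.0278  0.1   ]
[0.4641 0.1728 0.1   ]
```

View pics/blue.png

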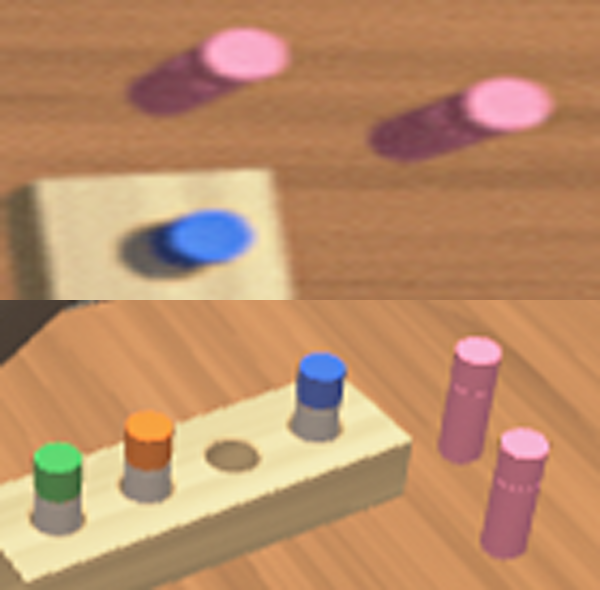

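View pics/an.png

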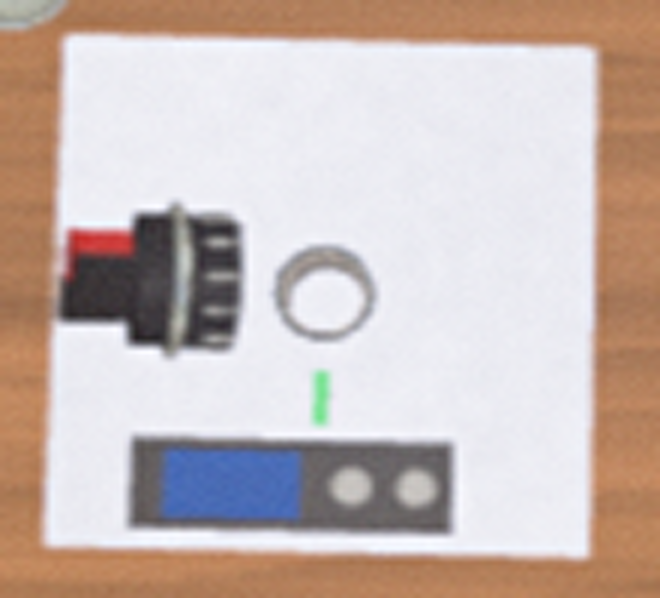

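The crops confirm the blue-stoppered tube stands in the rack hole nearest the two separate pink look-alikes. The cap is open with its rim about 27 mm to the well's +y side, so I'll grip the tube high to keep the gripper's body clear of it. Moving above the tube.

```bash
python3 -m creep '{"translation":[[28,26,0],[28,26,0],[28,26,0],[28,26,0],[28,26,0],[28,26,0],[28,26,0],[28,26,0]],"spin":[0.079,0.079,0.079,0.079,0.079,0.079,0.079,0.079],"gripper":[0.6,0.6,0.6,0.6,0.6,0.6,0.6,0.6]}' 30
python3 -m creep '{"translation":[[28,26,0],[28,26,0],[28,26,0],[28,26,0],[28,26,-5],[28,26,-5],[28,26,-5],[20,26,-5]],"spin":[0.079,0.079,0.079,0.079,0.079,0.079,0.079,0.079],"gripper":[0.6,0.6,0.6,0.6,0.6,0.6,0.6,0.6]}'
python3 - <<'E'
from h import *
w=cams.grab_frame('wrist');s=get_state();print(s['t'],s['eef_pos'],s['ee_rot'],s['width'],s['force'])
print('cam',-w['R'].T@w['t'],w['R'])
t=cams.grab_frame('top')
cv2.imwrite('pics/w1.png',w['img'][:,:,::-1])
X=np.array([.6454,-.2278,.1]);print('pred px',proj(w,X))
E
```

```text
t: 2.2
eef_pos: [0.4295, -0.4341, 0.2268]
ee_rot: [-3.141, 0.0, -2.198]
force: [-0.1, 0.1, -0.5]
width: 0.0526
gripper_force: 0.0
t: 3.0
eef_pos: [0.646, -0.226, 0.2062]
ee_rot: [-3.141, -0.0, -1.566]
force: [-0.7, -0.3, 0.6]
width: 0.0526
gripper_force: 0.0
3.05 [ 0.6479824  -0.22248212  0.20472897] [ 3.14122913e+00  7.01065149e-04 -1.55905323e+00] 0.05254958987593885 [ 2.47320109  0.52006048 -0.55467199]
cam [ 0.64652785 -0.29664904  0.36465757] [[-9.99985863e-01 -5.31383978e-03 -1.93185769e-04]
 [-5.17659334e-03  9.64568242e-01  2.63782695e-01]
 [-1.21535812e-03  2.63779965e-01 -9.64582113e-01]]
pred px [280.27460663 206.19214376]
```

View pics/w1.png

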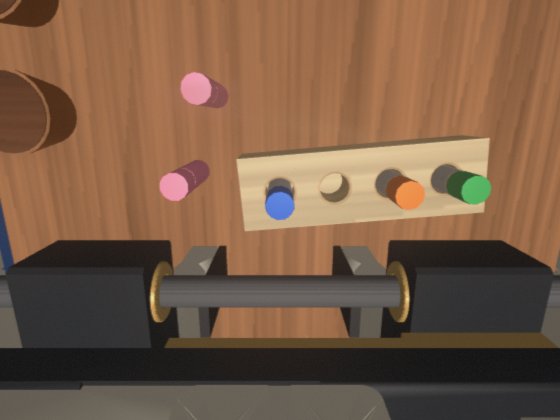

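The wrist picture shows the blue stopper at (280,206), where the triangulated point projects (280.3,206.2). The pink tubes are at (196,88) and (175,186), well off. Descending.

```bash
python3 -m creep '{"translation":[[1,-1,-25],[0,0,-25],[0,0,-25],[0,0,-20],[0,0,-15],[0,0,-10],[0,0,0],[0,0,0]],"spin":[0,0,0,0,0,0,0,0],"gripper":[0.6,0.6,0.6,0.6,0.6,0.6,0.6,0.6]}' 30
python3 -m creep '{"translation":[[0,0,0],[0,0,0],[0,0,0],[0,0,0],[0,0,0],[0,0,0]],"spin":[0,0,0,0,0,0],"gripper":[0,0,0,0,0,0]}' 30
```

```text
t: 3.9
eef_pos: [0.6459, -0.2285, 0.0873]
ee_rot: [-3.141, -0.0, -1.57]
force: [-0.3, -0.2, 0.4]
width: 0.0529
gripper_force: 0.0
t: 4.5
eef_pos: [0.6456, -0.2283, 0.0869]
ee_rot: [-3.141, -0.0, -1.57]
force: [-0.9, 0.0, 1.9]
width: 0.0234
gripper_force: 30.0
```

```bash
python3 -m creep '{"translation":[[0,0,20],[0,0,35],[0,0,35],[0,0,35],[0,0,35],[-10,30,20],[-10,30,10],[-10,30,0]],"spin":[0,0,0,0,0,0,0,0],"gripper":[0,0,0,0,0,0,0,0]}' 30
python3 -m creep '{"translation":[[-10,45,0],[-10,45,0],[-10,45,0],[-10,45,0],[-10,35,0],[-2,15,0],[0,0,0],[0,0,0]],"spin":[0,0,0,0,0,0,0,0],"gripper":[0,0,0,0,0,0,0,0]}' 30
python3 - <<'E'
from h import *
w=cams.grab_frame('wrist');s=get_state();print(s['t'],s['eef_pos'],s['ee_rot'],s['width'],s['gripper_force'])
for l in ['well_mouth','cap_hinge','cap_top','tube_blue']:print(l,[(np.round(d['centre'],4),round(d['confidence'],2)) for d in nets.pinpoint('wrist',l)])
cv2.imwrite('pics/w2.png',w['img'][:,:,::-1]);np.savez('w2.npz',**w)
print(proj(w,[.5634,.0706,.1]))
E
```

```text
t: 5.3
eef_pos: [0.6157, -0.1376, 0.2784]
ee_rot: [-3.139, -0.0, -1.57]
force: [1.0, 0.6, -0.5]
width: 0.0233
gripper_force: 30.0
t: 6.1
eef_pos: [0.5635, 0.0916, 0.2765]
ee_rot: [3.141, -0.0, -1.569]
force: [0.1, -0.3, -0.7]
width: 0.023
gripper_force: 30.0
6.15 [0.56359463 0.09109075 0.27643755] [ 3.14129893e+00 -2.65603681e-04 -1.57007914e+00] 0.023105228995908694 29.99860167503357
well_mouth [(array([0.5618, 0.0699, 0.0995]), 0.89)]
cap_hinge [(array([0.5611, 0.1098, 0.1073]), 0.78)]
cap_top [(array([0.5668, 0.1078, 0.1087]), 0.63)]
tube_blue [(array([0.5634, 0.0906, 0.2038]), 0.88)]
[279.61671342 169.46831607]
```

View pics/w2.png

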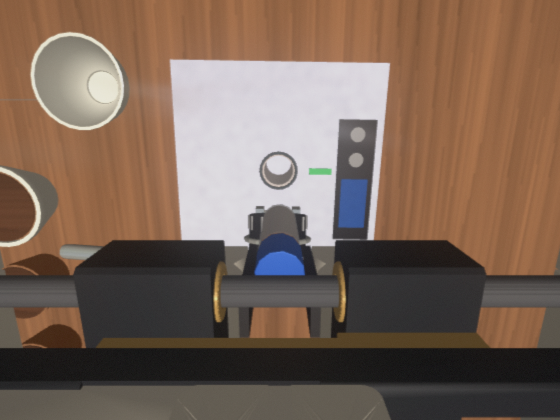

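The wrist picture shows the well ring at about (278,170), the tube in the fingers at (280,235), and the open cap behind it with the hinge at (277,212). Next I fit the ring and triangulate it with the top view.

```bash
python3 - <<'E'
from h import *
w=dict(np.load('w2.npz'));t=cams.grab_frame('top')
def ring(f,box):
    x0,y0,x1,y1=box;g=cv2.cvtColor(f['img'][y0:y1,x0:x1],cv2.COLOR_RGB2GRAY)
    m=((g<190)*255).astype(np.uint8)
    c=max(cv2.findContours(m,cv2.RETR_EXTERNAL,cv2.CHAIN_APPROX_NONE)[0],key=len)
    e=cv2.fitEllipse(c);print(e);return np.array(e[0])+[x0,y0]
a=ring(w,(252,145,306,197));b=ring(t,(258,219,281,243))
print(a,b,'tri',tri(w,a,t,b).round(4),onz(w,a,.1).round(4),onz(t,b,.1).round(4))
E
```

```text
((26.179475784301758, 25.171157836914062), (37.83176040649414, 38.26139450073242), 125.49446105957031)
((8.263343811035156, 8.057818412780762), (17.866540908813477, 27.668895721435547), 49.52800369262695)
[278.17947578 170.17115784] [266.26334381 227.05781841] tri [0.5701 0.0751 0.0963] [0.5648 0.0713 0.1   ] [0.5731 0.0769 0.1   ]
```

```bash
python3 -m creep '{"translation":[[0.5,-10,0],[0,-10.5,0],[0,0,-20],[0,0,-30],[0,0,-25],[0,0,-15],[0,0,0],[0,0,0]],"spin":[0,0,0,0,0,0,0,0],"gripper":[0,0,0,0,0,0,0,0]}' 30
python3 -m creep '{"translation":[[0,0,-6],[0,0,-6],[0,0,-6],[0,0,-6],[0,0,0]],"spin":[0,0,0,0,0],"gripper":[0,0,0,0,0]}' 30
```

```text
t: 7.2
eef_pos: [0.5643, 0.0706, 0.1871]
ee_rot: [-3.141, -0.0, -1.57]
force: [0.1, 0.5, 0.1]
width: 0.023
gripper_force: 30.0
t: 7.7
eef_pos: [0.5634, 0.0711, 0.1615]
ee_rot: [3.14, -0.001, -1.57]
force: [0.0, 0.6, -0.6]
width: 0.0232
gripper_force: 30.0
```

```bash
python3 -m creep '{"translation":[[0,0,-10],[0,0,-10],[0,0,-10],[0,0,-8],[0,0,-4],[0,0,0]],"spin":[0,0,0,0,0,0],"gripper":[0,0,0,0,0,0]}' 30
python3 -m creep '{"translation":[[0,0,-2],[0,0,-2],[0,0,-2],[0,0,0]],"spin":[0,0,0,0],"gripper":[0,0,0,0]}' 30
```

```text
t: 8.3
eef_pos: [0.5636, 0.0711, 0.1197]
ee_rot: [3.14, -0.001, -1.57]
force: [0.4, 0.3, 0.2]
width: 0.0226
gripper_force: 30.0
t: 8.7
eef_pos: [0.5639, 0.0712, 0.1144]
ee_rot: [3.142, 0.0, -1.57]
force: [0.5, -0.4, -0.3]
width: 0.0226
gripper_force: 30.0
```

```bash
python3 -m creep '{"translation":[[0,0,-1.5],[0,0,-1.5],[0,0,0]],"spin":[0,0,0],"gripper":[0,0,0]}' 30
```

```text
t: 9.0
eef_pos: [0.5647, 0.0713, 0.1128]
ee_rot: [-3.14, 0.0, -1.569]
force: [-1.9, -0.5, 7.7]
width: 0.0229
gripper_force: 30.0
```

Contact force is 7.7 N with the TCP at 0.1128, and a tube fully home should put it at 0.113. Releasing, rising, and looking back.

```bash
python3 -m creep '{"translation":[[0,0,0],[0,0,0],[0,0,0],[0,0,10],[0,0,20],[0,0,30],[0,0,30],[0,0,15]],"spin":[0,0,0,0,0,0,0,0],"gripper":[0.5,0.5,0.5,0.5,0.5,0.5,0.5,0.5]}' 30
python3 -m creep '{"translation":[[0,20,0],[0,25,0],[0,20,0],[0,0,0]],"spin":[0,0,0,0],"gripper":[0,0,0,0]}' 30
python3 - <<'E'
from h import *
w=cams.grab_frame('wrist');s=get_state();print(s['t'],s['eef_pos'],s['width'])
for l in ['tube_blue','cap_hinge','cap_top']:print(l,[(np.round(d['centre'],4),round(d['confidence'],2)) for d in nets.pinpoint('wrist',l)])
cv2.imwrite('pics/w3.png',w['img'][:,:,::-1]);np.savez('w3.npz',**w)
print(proj(w,[.564,.071,.126]),proj(w,[.564,.071,.136]))
E
```

```text
t: 9.8
eef_pos: [0.5651, 0.0715, 0.2202]
ee_rot: [-3.138, 0.001, -1.569]
force: [0.2, 0.4, -0.0]
width: 0.044
gripper_force: 0.0
t: 10.2
eef_pos: [0.5641, 0.1381, 0.2172]
ee_rot: [-3.141, 0.0, -1.568]
force: [-0.9, -0.8, -0.1]
width: 0.0175
gripper_force: 0.0
10.25 [0.56401399 0.13713681 0.21706996] 0.01333450544528439
tube_blue [(array([0.5668, 0.0702, 0.0335]), 0.58)]
cap_hinge []
cap_top [(array([0.5649, 0.1613, 0.1587]), 0.72), (array([ 7.723e-01, -1.060e-02,  2.000e-04]), 0.61), (array([0.5624, 0.0697, 0.0341]), 0.42)]
[280.2024119  122.40618497] [280.23017543 122.63053882]
```

View pics/w3.png

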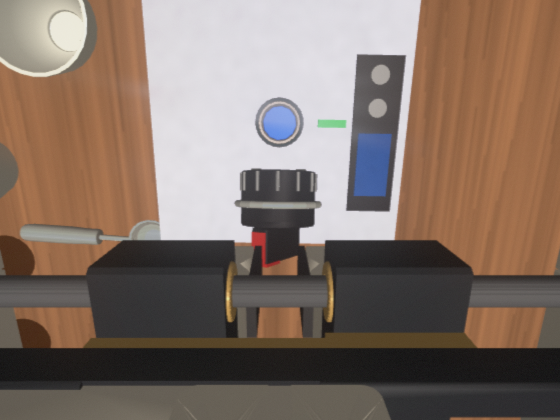

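The wrist picture shows the blue stopper centred in the well at (279,123), and the network puts the tube's underside at z 0.0335, so it is home. The cap stands open at (278,200) with its red end at (258,245). Next I go behind the cap with closed fingers.

```bash
python3 -m creep '{"translation":[[0,20,0],[0,20,0],[0,20,0],[0,0,-20],[0,0,-22],[0,0,-20],[0,0,0],[0,0,0]],"spin":[0,0,0,0,0,0,0,0],"gripper":[0,0,0,0,0,0,0,0]}' 30
python3 -m creep '{"translation":[[0,-8,1],[0,-8,2],[0,-9,3],[0,-8,5],[0,-8,5],[0,-9,3],[0,-9,2],[0,0,0]],"spin":[0,0,0,0,0,0,0,0],"gripper":[0,0,0,0,0,0,0,0]}' 30
```

```text
t: 11.2
eef_pos: [0.5641, 0.1967, 0.1548]
ee_rot: [3.141, -0.001, -1.569]
force: [0.5, -1.1, 0.4]
width: 0.0006
gripper_force: 0.0
t: 12.0
eef_pos: [0.5643, 0.136, 0.1766]
ee_rot: [-3.14, 0.0, -1.57]
force: [-0.1, 0.4, 3.4]
width: 0.0008
gripper_force: 1.5
```

Contact made. Continuing the arc.

```bash
python3 -m creep '{"translation":[[0,-9,0],[0,-10,1],[0,-9,-2],[0,-10,-2],[0,-6,-3],[0,-6,-3],[0,-5,-3],[0,0,0]],"spin":[0,0,0,0,0,0,0,0],"gripper":[0,0,0,0,0,0,0,0]}' 30
python3 -m creep '{"translation":[[0,0,20],[0,15,20],[0,15,15],[0,15,0],[0,15,0],[0,0,0]],"spin":[0,0,0,0,0,0],"gripper":[1,1,1,1,1,1]}' 30
python3 - <<'E'
from h import *
w=cams.grab_frame('wrist');s=get_state();print(s['t'],s['eef_pos'],s['width'])
for l in ['cap_top','cap_hinge']:print(l,[(np.round(d['centre'],4),round(d['confidence'],2)) for d in nets.pinpoint('wrist',l)])
cv2.imwrite('pics/w4.png',w['img'][:,:,::-1]);np.savez('w4.npz',**w)
print(proj(w,[.564,.071,.163]))
E
```

```text
t: 12.8
eef_pos: [0.5635, 0.0803, 0.1634]
ee_rot: [3.14, -0.002, -1.57]
force: [-0.1, -2.4, 2.5]
width: 0.0008
gripper_force: 1.3
t: 13.4
eef_pos: [0.5634, 0.1437, 0.2171]
ee_rot: [3.14, -0.001, -1.568]
force: [0.0, -0.6, -0.5]
width: 0.0428
gripper_force: 0.0
13.45 [0.56330011 0.14293326 0.21712934] 0.04675836811817449
cap_top [(array([0.5632, 0.0732, 0.1621]), 0.84)]
cap_hinge [(array([0.5663, 0.1075, 0.1098]), 0.75)]
[278.84885859 113.77347557]
```

View pics/w4.png

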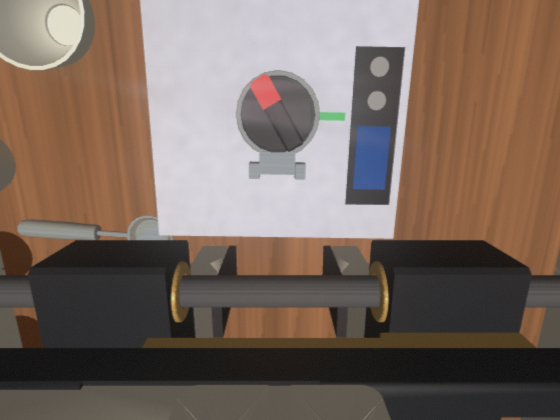

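The wrist picture shows the cap shut over the well at (278,114), with the red end of its grip at (263,90) and the green mark at (332,116). Next I measure the bar angle.

```bash
python3 - <<'E'
from h import *
w=dict(np.load('w4.npz'))
h=cv2.cvtColor(w['img'],cv2.COLOR_RGB2HSV)[65:165,230:330]
m=((((h[...,0]<8)|(h[...,0]>172))&(h[...,1]>120)&(h[...,2]>150))*255).astype(np.uint8)
ys,xs=np.nonzero(m)
c=np.array([onz(w,(x+230,y+65),.163)[:2] for x,y in zip(xs,ys)])
print(len(c),c.mean(0),'edge box',cv2.minAreaRect((c*1000).astype(np.float32)))
for cc in ([.5640,.071],[.5632,.0720]): print(np.degrees(np.arctan2(*(c.mean(0)-cc)[::-1])))
s=get_state();print(s['ee_rot'],s['q'])
E
```

```text
529 [0.5718317 0.0584478] edge box ((572.3723754882812, 58.22621154785156), (11.966825485229492, 16.634525299072266), 30.498565673828125)
-58.038704057739324
-57.50602563942776
[ 3.13985028e+00 -9.82668402e-04 -1.56939615e+00] [ 5.83344769e-01  2.12759139e-01 -2.12655092e-01 -1.50028922e-04
 -1.14737779e+00 -5.81883663e-01]
```

```bash
python3 -m creep '{"translation":[[0.5,-18,0],[0,-18,0],[0,-18,0],[0,-17,0],[0,0,-20],[0,0,-20],[0,0,-15],[0,0,0]],"spin":[0.135,0.135,0.135,0.135,0,0,0,0],"gripper":[0.5,0.5,0.5,0.5,0.5,0.5,0.5,0.5]}' 40
python3 - <<'E'
from station import get_state
s=get_state();print(s['eef_pos'],s['ee_rot'],s['moment'])
E
```

```text
t: 14.35
eef_pos: [0.5628, 0.0701, 0.161]
ee_rot: [3.137, 0.001, -1.031]
force: [0.4, 0.6, -0.3]
width: 0.0443
gripper_force: 0.0
[0.5628099  0.07013407 0.1610341 ] [ 3.13692472e+00  9.25404409e-04 -1.03084164e+00] [-0.04941754  0.18304483 -0.03679754]
```

```bash
python3 -m creep '{"translation":[[0.8,0.6,-7],[0,0,-7],[0,0,-3],[0,0,0],[0,0,0],[0,0,0],[0,0,0],[0,0,0]],"spin":[0,0,0,0,0,0,0,0],"gripper":[0.5,0.5,0.5,0,0,0,0,0]}' 40
python3 -m creep '{"translation":[[0,0,0],[0,0,-0.1],[0,0,-0.1],[0,0,-0.1],[0,0,-0.1]],"spin":[-0.05,-0.1,-0.1,-0.1,-0.1],"gripper":[0,0,0,0,0]}' 40
python3 - <<'E'
from station import get_state
s=get_state();print(s['eef_pos'],s['ee_rot'],s['moment'])
E
```

```text
t: 15.15
eef_pos: [0.5649, 0.0715, 0.1467]
ee_rot: [3.141, -0.0, -1.03]
force: [-1.8, -1.1, 2.8]
width: 0.0116
gripper_force: 40.0
t: 15.65
eef_pos: [0.565, 0.0715, 0.1463]
ee_rot: [3.141, -0.0, -1.484]
force: [-1.6, -1.2, 0.5]
width: 0.0115
gripper_force: 40.0
[0.56497508 0.07154338 0.14627488] [ 3.14108935e+00 -3.48392317e-04 -1.48390197e+00] [-0.3258782   0.48931961  0.03428615]
```

```bash
python3 -m creep '{"translation":[[0,0,-0.1],[0,0,-0.1],[0,0,-0.1],[0,0,-0.2],[0,0,-0.1],[0,0,-0.2],[0,0,-0.1],[0,0,-0.1]],"spin":[-0.12,-0.12,-0.12,-0.12,-0.12,-0.12,-0.12,-0.12],"gripper":[0,0,0,0,0,0,0,0]}' 40
python3 -m creep '{"translation":[[0,0,-0.2],[0,0,-0.1],[0,0,-0.1],[0,0,-0.1],[0,0,-0.1],[0,0,0]],"spin":[-0.12,-0.12,-0.12,-0.12,-0.1,0],"gripper":[0,0,0,0,0,0]}' 40
python3 - <<'E'
from station import get_state
s=get_state();print(s['eef_pos'],s['ee_rot'],s['moment'])
E
```

```text
t: 16.45
eef_pos: [0.5652, 0.0714, 0.1453]
ee_rot: [-3.141, -0.001, -2.445]
force: [0.1, -2.6, 0.1]
width: 0.012
gripper_force: 40.0
t: 17.05
eef_pos: [0.5652, 0.0713, 0.1446]
ee_rot: [-3.141, -0.0, -3.021]
force: [0.2, -3.3, -0.8]
width: 0.0117
gripper_force: 40.0
[0.56522901 0.07127415 0.14462039] [-3.14083948e+00 -2.59076679e-04 -3.02129363e+00] [-1.38534741 -0.24557088 -0.04525223]
```

```bash
python3 -m creep '{"translation":[[0,0,-0.1],[0,0,-0.1],[0,0,-0.1],[0,0,0],[0,0,0]],"spin":[-0.05,-0.05,-0.05,-0.05,0],"gripper":[0,0,0,0,0]}' 40
python3 - <<'E'
from station import get_state
s=get_state();print(s['eef_pos'],s['ee_rot'],s['moment'])
E
```

```text
t: 17.55
eef_pos: [0.5648, 0.0713, 0.1443]
ee_rot: [-3.14, -0.001, 3.066]
force: [-1.7, -3.3, 1.1]
width: 0.0118
gripper_force: 40.5
[0.56481824 0.07127279 0.14430098] [-3.14045412e+00 -8.40725697e-04  3.06636254e+00] [-1.51903538  0.53586855  0.69592533]
```

```bash
python3 -m creep '{"translation":[[0,0,0],[0,0,0],[0,0,0],[0,0,0]],"spin":[-0.04,-0.04,0,0],"gripper":[0,0,0,0]}' 40
python3 - <<'E'
from station import get_state
s=get_state();print(s['eef_pos'],s['ee_rot'],s['moment'],s['width'])
E
```

```text
t: 17.95
eef_pos: [0.5649, 0.0714, 0.1443]
ee_rot: [-3.141, -0.001, 2.987]
force: [-3.0, -4.4, 3.0]
width: 0.0124
gripper_force: 42.7
[0.56485035 0.07139204 0.14425775] [-3.14059211e+00 -7.00719826e-04  2.98716723e+00] [-1.76688651  1.03067637  0.95517663] 0.012361408600816564
```

The moment rises while the bar begins to slip in the pads, so the cap is at its stop. Releasing and checking.

```bash
python3 -m creep '{"translation":[[0,0,0],[0,0,0],[0,0,0],[0,0,0],[0,0,20],[10,0,25],[25,0,25],[30,0,0]],"spin":[0.05,0,0,0,0,0,0,0],"gripper":[0.5,0.5,0.5,0.5,0.5,0.5,0.5,0.5]}' 40
python3 -m creep '{"translation":[[0,0,0],[0,0,0]],"spin":[0,0],"gripper":[0.5,0.5]}'
python3 - <<'E'
from h import *
w=cams.grab_frame('wrist');s=get_state();print(s['t'],s['eef_pos'])
print('cap_top',[(np.round(d['centre'],4),round(d['confidence'],2)) for d in nets.pinpoint('wrist','cap_top')])
cv2.imwrite('pics/w5.png',w['img'][:,:,::-1])
c0=proj(w,[.5645,.071,.161]).astype(int);print(c0)
h=cv2.cvtColor(w['img'],cv2.COLOR_RGB2HSV);m=((h[...,0]<6)|(h[...,0]>174))&(h[...,1]>150)&(h[...,2]>150)
ys,xs=np.nonzero(m);k=np.hypot(xs-c0[0],ys-c0[1])<60
c=np.array([onz(w,p,.161)[:2] for p in zip(xs[k],ys[k])],np.float32);print(len(c),c.mean(0),cv2.minAreaRect(c*1000))
h2=(h[...,0]>45)&(h[...,0]<80)&(h[...,1]>120);ys,xs=np.nonzero(h2);k=np.hypot(xs-c0[0],ys-c0[1])<110
if k.any(): print('green',np.mean([onz(w,p,.1)[:2] for p in zip(xs[k],ys[k])],0))
E
```

```text
t: 18.75
eef_pos: [0.6327, 0.0726, 0.2192]
ee_rot: [3.139, 0.007, 3.034]
force: [1.0, 0.5, 0.8]
width: 0.0439
gripper_force: 0.0
t: 18.95
eef_pos: [0.6303, 0.0719, 0.2134]
ee_rot: [-3.141, -0.001, 3.032]
force: [-0.2, 0.3, 0.1]
width: 0.0439
gripper_force: 0.0
19.0 [0.62979309 0.0718041  0.21352523]
cap_top [(array([0.5655, 0.0681, 0.1559]), 0.63)]
[265 126]<stdin>:8: RuntimeWarning: Mean of empty slice.
  ret = ret.dtype.type(ret / rcount)
Traceback (most recent call last):
cv2.error: OpenCV(4.12.0) /io/opencv/modules/imgproc/src/convhull.cpp:143: error: (-215:Assertion failed) total >= 0 && (depth == CV_32F || depth == CV_32S) in function 'convexHull'
```

View pics/w5.png

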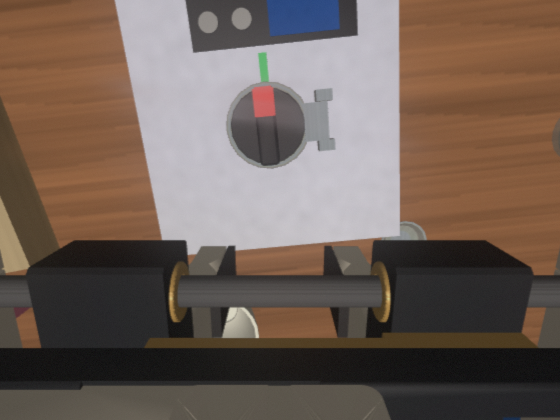

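The wrist picture shows the cap shut, with the grip's red end at (263,101) pointing to the green mark at (263,67). Next I quantify the angle against the mark and check that the bystanders are undisturbed.

```bash
python3 - <<'E'
from h import *
w=cams.grab_frame('wrist');h=cv2.cvtColor(w['img'],cv2.COLOR_RGB2HSV)
def pts(m,box,z):
    x0,y0,x1,y1=box;ys,xs=np.nonzero(m[y0:y1,x0:x1]);return np.array([onz(w,(x+x0,y+y0),z)[:2] for x,y in zip(xs,ys)],np.float32)
r=pts(((h[...,0]<10)|(h[...,0]>170))&(h[...,1]>110)&(h[...,2]>120),(240,80,290,125),.161)
g=pts((h[...,0]>45)&(h[...,0]<80)&(h[...,1]>110),(245,45,285,85),.1)
b=pts(h[...,2]<45,(240,115,300,170),.161)
for n,c in (('r',r),('g',g)): print(n,len(c),c.mean(0).round(4),cv2.minAreaRect(c*1000))
for c in ([.5645,.071],[.5648,.0708]):
  d=r.mean(0)-c; e=g.mean(0)-c; print('red',np.degrees(np.arctan2(d[1],d[0])),'green',np.degrees(np.arctan2(e[1],e[0])))
E
```

```text
r 594 [0.5501 0.0715] ((550.0155639648438, 71.48654174804688), (12.108413696289062, 16.570594787597656), 89.00174713134766)
g 106 [0.5202 0.0719] ((520.4984130859375, 71.85575866699219), (3.9913127422332764, 13.31965446472168), 88.36616516113281)
red 178.07680303971847 green 178.84791623100995
red 177.33931289277473 green 178.59867312142617
```

The red end is at about 178-179° (from the grip's direction) and the green mark at 178.4-178.8°, so they agree within a degree. Backing off and handing in.

```bash
python3 -m creep '{"translation":[[0,0,20],[0,0,20],[0,0,10],[0,0,0],[0,0,0]],"spin":[0,0,0,0,0],"gripper":[0.5,0.5,0.5,0.5,0.5]}'
python3 -c "
from station import arm
print(arm.job_done())"
```

```text
t: 19.6
eef_pos: [0.6297, 0.072, 0.2637]
ee_rot: [3.141, -0.001, 3.033]
force: [-0.4, 0.3, -0.8]
width: 0.0437
gripper_force: 0.0
the job is handed in; nothing more can be done
None
```

I handed the job in at about 20 s: the blue-stoppered tube stands home in the well, and the cap is shut and screwed down to its stop, red end within about 1° of the green mark; I took no final check picture of the other items.

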